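# Raise the instrument case's lid and lock its folding stay

## Task

Open the flip-top instrument case that has the folding steel stay on its side: raise its lid by the bar handle until it stands nearly upright, then press the stay's knuckle bar down and back, through the straight position, to its stop, so that the locked stay holds the lid up. Leave the other case shut and the small chip box where it is.

Things in the scene. Friction and masses are not known exactly. Their poses are not given: they have to be found in the camera images.
- case: Black flip-top case 170 (x) x 180 (y) x 80 mm high plus lid, fixed. Origin: centre of its underside; x points from its front to its hinge side, z up. Hinge axis along y through (85, 0, 80) mm. Folding stay: two flat steel links beside its -y wall, 98 to 104 mm from the middle; lower link 63 mm, pivot on the case at (-45, -104, 50) mm; upper 99.5 mm, pivot on the lid's edge 90 mm from the hinge.
- lid_bar (a point): Middle of the lid's steel bar handle: round bar 12 mm thick, 110 mm long, parallel to the hinge, 225 mm from the hinge axis and 55 mm in front of the lid's front edge, on two arms in the lid's plane. Lid shut: at (-140, 0, 85) mm in the case's frame. Held with 20 to 30 N it turns between the finger pads, so the tool can stay upright while the lid swings. Axes turn with the lid.
- stay_bar (a point): Where to press the stay's knuckle bar: round, 14 mm thick (18 at its outer end), parallel to the hinge, sticking out sideways from the links' knuckle, 95 to 160 mm from the case's middle (-y side). Point on its axis, at y = -130 mm. It swings on a 63 mm arc about the lower pivot; case frame (x, z): (-104, 73) mm lid shut, (-2, 96) links straight, (7, 86) locked at the stop.
- lid (a joint): Lid angle, rad: 0 shut, grows as it opens up and away from the front. Lid 10 mm thick, about 0.35 kg; 2 to 5 N at the handle raise it. Its stiff hinge holds it above about 65 degrees (1.13 rad); below that it may sink. The stay allows 75 degrees (1.31 rad) at most, with its links straight; locked, the lid rests at about 73 degrees (1.28 rad).
- stay (a joint): Knuckle angle, rad: 0 folded (lid shut), 2.65 with the links in line, 3.0 at the stop past the line, where it is locked. Moves with the lid; from a nearly upright lid 5 to 15 N on the knuckle bar, down and towards the hinge, carry it through.
- box_lid (a joint): Lid angle (rad, 0 shut) of the other black case, a bystander: 140 x 150 x 63 mm, with a knob on its lid and no stay.
- chip_box: Loose grey chip box, 60 x 60 x 18 mm, a bystander in front of the other case; origin at the centre of its underside.

How it is judged:
On the way:
1. the lid is raised past 55 degrees (value of joint lid above 0.96 rad), for 0.1 s.
At the end, for the whole second after the job is handed in: The lid stands at rest (under 0.05 rad/s), open at least 1.2 rad (69 degrees), with the stay's knuckle at least 0.17 rad (10 degrees) past the straight position (stay joint above 2.82); the other case is shut (under 0.1 rad) and the chip box within 30 mm of where it was (value of joint stay above 2.82 rad and value of joint lid above 1.2 rad and velocity of joint lid between -0.05 and 0.05 rad/s and value of joint box_lid below 0.1 rad and distance of chip_box from where it was at the start of the episode below 0.03 m); the robot touches nothing.
It fails at once if the other case's lid is opened by more than 0.2 rad (value of joint box_lid above 0.2 rad).
It fails at once if the chip box is shifted by more than 30 mm (distance of chip_box from where it was at the start of the episode above 0.03 m).
It also fails if it takes over 48 s, if anything falls off the work surface, if the arm or the gripper's body presses on something with over 40 N, if the wrist force passes 120 N, or if a joint passes its speed limit or range.

## Robot

A 6-joint arm with a two-finger parallel gripper is mounted at the origin on the work surface. World frame = base frame: x ahead of the robot, y to its left, z up, the work surface at z = 0. Lengths are in m, angles in rad, forces in N, time in s.
With the tool pointing down it reaches from about 0.35 to 0.85 m from the base axis. Payload 8.1 kg.
Tool frame: the origin (TCP) lies on the centre line of the jaws, within the pads' length; the fingertips stand 22 mm ahead of it and the grasp point (between the pads) lies 3 mm ahead of it; z points along the fingers, y is the line along which they close (so a half turn about z gives the same grasp; the last joint's range is limited). The gripper opens to 93 mm and grips with 3 to 60 N. Pads are 15 mm wide; open, the fingers measure 128 mm over their backs; the gripper's body (75 mm by 188 mm) begins 65 mm behind the grasp point.
Start: joints at [-1.229, 0.13, 1.488, -0, 1.523, -0.085], TCP at [0.248, -0.546, 0.241] pointing down, gripper open.
Joint ranges: [-2.96, 2.96], [-0.89, 2.26], [0.02, 2.5], [-1.34, 4.48], [0, 2.73], [-2.66, 2.66]. Speed limits (rad/s): [2.39, 2.39, 2.79, 3.14, 3.14, 3.14].

## Interface

Orientations are given as a rotation vector (axis times angle).
In Python, from plant import robot gives the robot as it stands.
- The arm moves only by the tool inch_along, called after ">>>" as name([rows], argument=value, ...), one row to a line, values as JSON. Schema: {"type":"object","properties":{"deltas":{"type":"array","items":{"type":"array","items":{"type":"array","items":{"type":"number"},"minItems":5,"maxItems":5},"minItems":1,"maxItems":20},"minItems":1,"maxItems":1},"clamp_n":{"type":"number"},"only":{"type":"string"},"quiet":{"type":"boolean"},"lines":{"type":"string"}},"required":["deltas"],"additionalProperties":false}. deltas is a list that holds a single list of rows (three levels of brackets), with 1 to 20 rows, each of 5 numbers: the finger opening in m, then dx, dy, dz in shares of the most that a row can go, 1 being 50 mm, then a turn about the tool's z in normalised numbers (1 is pi/2 rad); each row shifts and turns the commanded pose from where the row before left it, along the tool's axes as they then stand; what a row does not reach is not made up. A row lasts 1/10 s, in which the tool goes at most 0.05 m and 0.15 rad, less where a joint would pass 70% of its speed; a pose out of reach is approached as far as the arm can. The fingers move at their own pace and stop on an object; clamp_n is the grip in N (left out, the last holds). Time passes only in rows, so rows that do not move let the fingers close. The tool returns the time, the measured TCP pose, the force, the opening and the grip force at its end. only (a regular expression) keeps the lines of the reply that match it, lines (a string "A,B") keeps lines A to B, and quiet returns only ok. Input that does not fit is refused with a message, and nothing moves.
- robot.read_state(): the state, without advancing time (a new reading comes with each control period).
- robot.read_camera(name): name is "scene" or "top"; returns a dict with "image" (480x640x3 uint8, red, green, blue), "fx", "fy", "cx", "cy" (pixels), "dist" ([k1, k2, p1, p2, k3] as OpenCV has them; the pictures are not rectified), "R" (3x3) and "t" (3): a world point X has camera coordinates R X + t. Camera axes: x right, y down, z forward; pixel columns grow to the right and rows downward; lengths in m; the calibration is good to about 2 mm. A picture is of the moment at which its call begins. There is no depth.
- robot.close_job(): hands the job in; it is judged then, once.
The state is a dict: "t": time; "q": joint angles; "dq": joint speeds; "joint_torque": joint torques, N m; "tool_pos": TCP position; "orientation": TCP orientation; "force": force on the tool from outside, world axes, zero at the start; "wrist_torque": the same for the moment, N m; "opening": finger opening in m; "gripper_force": force on a finger pad.
Only numpy, scipy, OpenCV 4.12 (cv2) and the standard library are available. Lean on these libraries where they do the work, as an engineer would, in place of code of your own. Each camera call takes 0.05 s, during which the arm holds its last target. There are 200 camera calls.

## Working session

There is one attempt and no reset: what is moved stays moved. The work goes in short steps, Python scripts to look and compute and a tool call to move; the robot and the scene stay as the last step left them, time stands still between calls to the robot, and variables do not carry over. Pictures are saved under pics/ and viewed, at most 10 in all, crops included, and the job is handed in when it is done.

```bash
mkdir -p pics; ls
```

Run:
```python
from plant import robot
import cv2,pickle
for n in("scene","top"):
    c=robot.read_camera(n); cv2.imwrite(f"pics/{n}0.png",c["image"][:,:,::-1]); pickle.dump(c,open(n+".pkl","wb"))
    print(n,-c["R"].T@c["t"],c["fx"],c["dist"])
s=robot.read_state();print(s)
```

```text
pics
plant.py
scene [ 1.3767325  -0.11226463  0.77199451] 557.4763201170302 [-0.14987088  0.          0.          0.          0.        ]
top [ 0.39574461 -0.05097623  1.00588883] 599.81529871803 [-0.03940866  0.          0.          0.          0.        ]
{'t': 0.1, 'q': array([-1.22940844e+00,  1.31086812e-01,  1.48917150e+00, -3.29106611e-05,
        1.52301820e+00, -8.53741925e-02]), 'dq': array([-0.00160511, -0.00081111, -0.00258656, -0.00059573, -0.00046913,
       -0.00134817]), 'joint_torque': array([ 2.04055446e-03, -5.61341035e+01, -4.93095124e+01,  7.71248178e-02,
        2.91421416e-02, -5.42419127e-05]), 'tool_pos': array([ 0.24821574, -0.54571607,  0.23969102]), 'orientation': array([-3.06871430e+00, -6.64930490e-01,  3.88659408e-04]), 'force': array([-0.46322831,  0.76259143,  0.33467981]), 'wrist_torque': array([ 0.0014607 , -0.0008296 , -0.02762722]), 'gripper_force': 0.0, 'opening': 0.09274803733001444}
```

View pics/scene0.png

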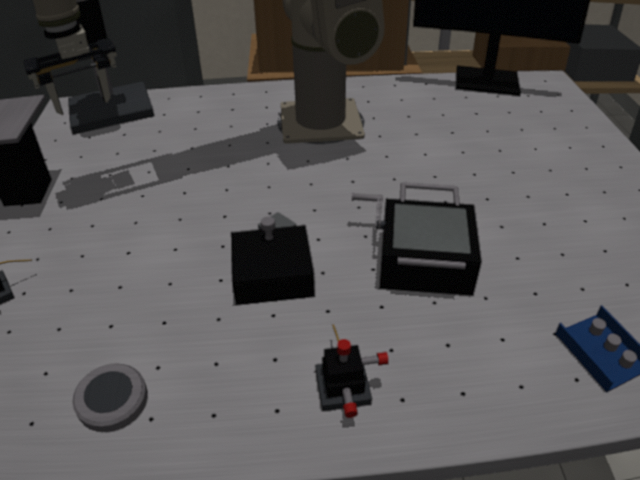

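View pics/top0.png

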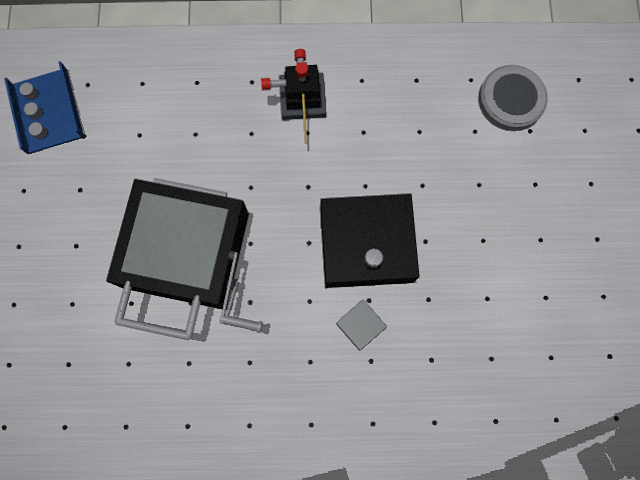

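Both views show the stay case with its handle toward the robot: in the top view the handle runs from about (118,322) to (188,336) and the knuckle bar ends near (265,327). I'll enlarge it next.

Run:
```python
import cv2
a=cv2.imread("pics/top0.png")[170:345,95:275]; b=cv2.imread("pics/scene0.png")[175:300,340:490]
a=cv2.convertScaleAbs(a,alpha=1.8,beta=20);b=cv2.convertScaleAbs(b,alpha=1.8,beta=20)
cv2.imwrite("pics/t1.png",cv2.resize(a,(720,700)[:1]+(700,),interpolation=2)[:, :][100:700] if 0 else cv2.resize(a,(612,595),interpolation=2))
cv2.imwrite("pics/s1.png",cv2.resize(b,(720,600),interpolation=2))
```

```text
(no output)
```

View pics/t1.png

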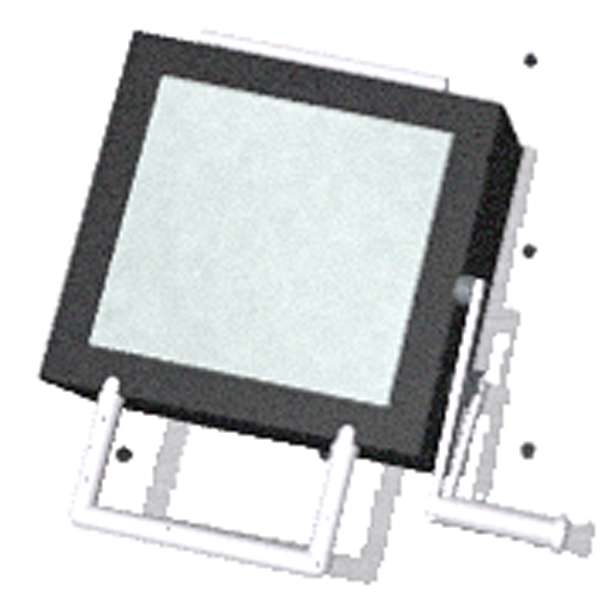

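View pics/s1.png

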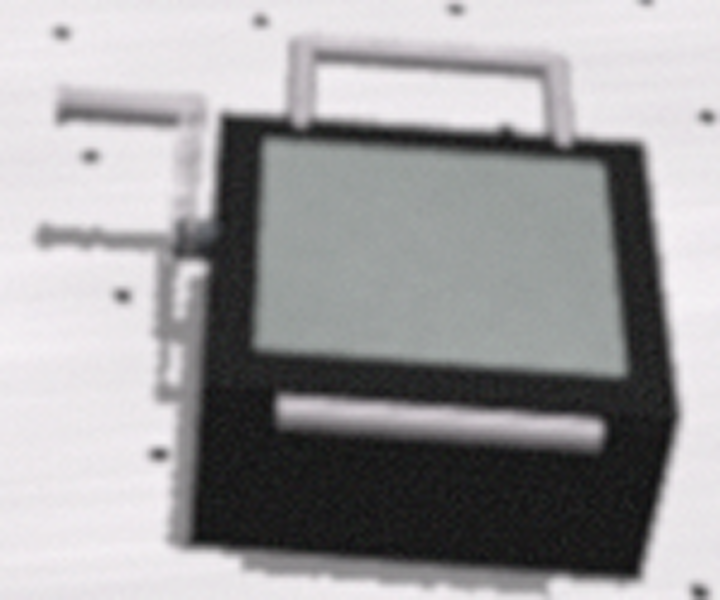

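Create h.py:
```python
import numpy as np,cv2,pickle
from scipy.optimize import least_squares
from scipy.spatial.transform import Rotation as Ro
def proj(c,P): return cv2.projectPoints(np.array(P,float),cv2.Rodrigues(c["R"])[0],c["t"],np.array([[c["fx"],0,c["cx"]],[0,c["fy"],c["cy"]],[0,0,1]]),np.array(c["dist"]))[0][:,0]
def world(p,P):
    P=np.array(P,float);ca,sa=np.cos(p[2]),np.sin(p[2])
    return P@np.array([[ca,sa,0],[-sa,ca,0],[0,0,1]])+[p[0],p[1],0]
```

Create fit.py:
```python
from h import *
T=pickle.load(open("top.pkl","rb"));S=pickle.load(open("scene.pkl","rb"))
tp=np.array([(137,32),(500,103),(42,380),(85,520),(318,563),(565,533)])/3.4+[95,170]
tm=[(.085,.09,.09),(.085,-.09,.09),(-.085,.09,.09),(-.14,.052,.085),(-.14,-.052,.085),(-.104,-.16,.073)]
sp=np.array([(303,47),(558,64),(222,115),(643,145),(60,105)])/4.8+[340,175]
sm=[(-.14,-.052,.085),(-.14,.052,.085),(-.085,-.09,.09),(-.085,.09,.09),(-.104,-.16,.073)]
f=lambda p:np.r_[(proj(T,world(p,tm))-tp).ravel(),(proj(S,world(p,sm))-sp).ravel()]
r=least_squares(f,[.4,.2,-.2],loss='soft_l1')
print(r.x,f(r.x).reshape(-1,2).round(1).tolist());np.save("pose.npy",r.x)
for n,P in dict(lid_bar=(-.14,0,.085),stay0=(-.104,-.13,.073),straight=(-.002,-.13,.096),lock=(.007,-.13,.086),hinge=(.085,0,.08)).items(): print(n,world(r.x,[P])[0].round(4))
```

```bash
python3 fit.py
```

Add to h.py:
```python
def knuckle(th):
    # lid angle -> (knuckle x,z case mm, angle about lower pivot deg)
    h=np.array([85,80.]);a0=np.array([-90,z0]);c,s=np.cos(th),np.sin(th)
    U=h+[c*a0[0]+s*a0[1],-s*a0[0]+c*a0[1]];L=np.array([-45,50.]);d=U-L;D=np.hypot(*d)
    ca=(63**2+D*D-99.5**2)/(2*63*D);al=np.arccos(min(1,ca));b=np.arctan2(d[1],d[0])+al
    return L+63*np.array([np.cos(b),np.sin(b)]),np.degrees(b),ca,U
z0=5
def tool(target,s):
    R=Ro.from_rotvec(s["orientation"]).as_matrix();return R.T@(np.array(target)-s["tool_pos"]),R
```

Run:
```python
from h import *
from plant import robot
s=robot.read_state();p=np.load("pose.npy")
for d in(0,40,65,68,70,72,73,74,75,76):print(d,knuckle(np.radians(d)))
yaw=p[2];cx=np.array([np.cos(yaw),np.sin(yaw),0])
d,R=tool(world(p,[(-.14,0,.085)])[0],s)
print("tooly",R[:,1],"toolx",R[:,0]);v=R.T@cx;a=np.arctan2(-v[0],v[1]);print("turn",a,a-np.pi,a+np.pi,"q6",s["q"][5],"delta",d)
# lid bar arc in case x,z
for t in range(0,76,15):
  t=np.radians(t);print(np.degrees(t).round(),85-225*np.cos(t)+5*np.sin(t),80+225*np.sin(t)+5*np.cos(t))
```

```text
0 (array([-103.74446806,   72.76153493]), np.float64(158.8203011162687), np.float64(-0.4638276503835792), array([-5., 85.]))
40 (array([-73.6533011 , 106.10693662]), np.float64(117.05298680164879), np.float64(0.4681756102312384), array([ 19.26993817, 141.68110709]))
65 (array([-33.49332681, 111.94026535]), np.float64(79.47610303783478), np.float64(0.8677501331672857), array([ 51.49589538, 163.68079214]))
68 (array([-27.03956755, 110.38561804]), np.float64(73.4359970068786), np.float64(0.9090426088509656), array([ 55.92132587, 165.31957988]))
70 (array([-22.2680046 , 108.75590511]), np.float64(68.84910937065386), np.float64(0.9358449929030894), array([ 58.9166502 , 166.28243659]))
72 (array([-16.82627547, 106.34927902]), np.float64(63.43569310725248), np.float64(0.9620734921491838), array([ 61.94375309, 167.14017144]))
73 (array([-13.63459911, 104.63709021]), np.float64(60.141248915971694), np.float64(0.9749741111485623), array([ 63.46807035, 167.52928656]))
74 (array([ -9.74095691, 102.20919345]), np.float64(55.96720405833404), np.float64(0.9877330548509176), array([ 64.99894646, 167.89173941]))
75 (array([-1.76798727, 95.8256814 ]), np.float64(46.66818011994735), np.float64(1.0003508265389718), array([ 66.53591507, 168.22741959]))
76 (array([-1.51405642, 95.58478596]), np.float64(46.34985490013804), np.float64(1.0128278877171657), array([ 68.07850803, 168.53622484]))
tooly [ 0.41392642 -0.91030879 -0.00168052] toolx [9.10310150e-01 4.13926828e-01 1.10832331e-04]
turn -0.9315342993216698 -4.073126952911463 2.2100583542681234 q6 -0.08537419253384657 delta [ 0.4891684  -0.58320914  0.15572555]
0.0 -140.0 85.0
15.0 -131.03921568952777 143.0639142795125
30.0 -107.3557158514987 196.83012701892218
45.0 -70.56349186104046 242.6345596729059
60.0 -23.169872981077837 277.35571585149864
75.0 31.595343983378175 298.6274061405529
```

The manual's scale: shifts go in shares of 50 mm and turns go in shares of pi/2 rad. Converting my numbers, -0.133 rad / 1.5708 = -0.0847.

>>> inch_along([
  [[0.05, 0, 0, 0, -0.0847], [0.05, 0, 0, 0, -0.0847], [0.05, 0, 0, 0, -0.0847], [0.05, 0, 0, 0, -0.0847], [0.05, 0, 0, 0, -0.0847], [0.05, 0, 0, 0, -0.0847], [0.05, 0, 0, 0, -0.0847]],
], clamp_n=25)

```text
t: 0.8
tool_pos: [0.2483, -0.5459, 0.24]
orientation: [-2.439, -1.979, -0.001]
force: [0.1, -0.5, 0.0]
opening: 0.0505
gripper_force: 0.0
```

>>> inch_along([
  [[0.05, 0.8, 0.056, 0, 0], [0.05, 0.95, 0.056, 0, 0], [0.05, 0.95, 0.056, 0, 0], [0.05, 0.95, 0.056, 0, 0], [0.05, 0.95, 0.056, 0, 0], [0.05, 0.95, 0.056, 0, 0], [0.05, 0.95, 0.056, 0, 0], [0.05, 0.95, 0.056, 0, 0], [0.05, 0.95, 0.056, 0, 0], [0.05, 0.95, 0.056, 0, 0], [0.05, 0.95, 0.056, 0, 0], [0.05, 0.95, 0.056, 0, 0], [0.05, 0.95, 0.056, 0, 0], [0.05, 0.95, 0.056, 0, 0], [0.05, 0.95, 0.056, 0, 0], [0.05, 0.8, 0.056, 0, 0], [0.05, 0.2, 0, 0, 0], [0.05, 0, 0, 0, 0]],
])

```text
t: 2.6
tool_pos: [0.4513, 0.1834, 0.2399]
orientation: [-2.442, -1.976, 0.002]
force: [-0.6, 0.3, -0.1]
opening: 0.05
gripper_force: 0.0
```

Create d.py:
```python
import sys
from h import *
from plant import robot
# offset in tool axes from the grasp point (3 mm ahead of TCP) to a case-frame point (mm)
s=robot.read_state();p=np.load("pose.npy");P=np.array([float(v) for v in sys.argv[1:4]])/1000
d,R=tool(world(p,[P])[0],s);print("delta",(d-[0,0,.003]).round(4),"Rz",R[:,2].round(3),"t",s["t"],"F",s["force"].round(1))
yaw=p[2];v=R.T@[np.cos(yaw),np.sin(yaw),0];print("turn",np.arctan2(-v[0],v[1]))
```

```bash
python3 d.py -140 0 85
```

```text
delta [ 4.700e-03 -1.000e-04  1.519e-01] Rz [-0.002 -0.    -1.   ] t 2.6 F [-0.6  0.3 -0.1]
turn 0.0022527157377964127
```

Converted, 0.04 m is 0.8, 0.03 m is 0.6.

>>> inch_along([
  [[0.05, 0, 0, 0.6, 0], [0.05, 0, 0, 0.8, 0], [0.05, 0, 0, 0.8, 0], [0.05, 0, 0, 0.6, 0], [0.05, 0, 0, 0.24, 0], [0.05, 0, 0, 0, 0], [0, 0, 0, 0, 0], [0, 0, 0, 0, 0], [0, 0, 0, 0, 0], [0, 0, 0, 0, 0], [0, 0, 0, 0, 0], [0, 0, 0, 0, 0]],
], clamp_n=25)

```text
t: 3.8
tool_pos: [0.4512, 0.1827, 0.0891]
orientation: [-2.444, -1.972, 0.001]
force: [-5.9, 0.9, 6.8]
opening: 0.011
gripper_force: 25.0
```

```bash
python3 d.py -140 0 85
```

```text
delta [ 0.0053 -0.0003  0.0011] Rz [-0.001  0.    -1.   ] t 3.8 F [-5.9  0.9  6.8]
turn -0.0002704622721660331
```

Converted, -0.0098 m is -0.196, -0.0097 m is -0.194.

>>> inch_along([
  [[0, 0, 0.006, -0.196, 0], [0, 0, 0.02, -0.196, 0], [0, 0, 0.026, -0.194, 0], [0, 0, 0.034, -0.194, 0], [0, 0, 0.044, -0.192, 0], [0, 0, 0.05, -0.19, 0], [0, 0, 0.06, -0.186, 0], [0, 0, 0.066, -0.186, 0], [0, 0, 0.076, -0.18, 0], [0, 0, 0.082, -0.178, 0], [0, 0, 0.09, -0.174, 0], [0, 0, 0.098, -0.17, 0], [0, 0, 0.106, -0.166, 0], [0, 0, 0.114, -0.162, 0], [0, 0, 0.12, -0.156, 0], [0, 0, 0.126, -0.15, 0], [0, 0, 0, 0, 0]],
])

```text
t: 5.5
tool_pos: [0.505, 0.1708, 0.2353]
orientation: [-2.443, -1.972, 0.003]
force: [-18.4, 1.8, 15.6]
opening: 0.0108
gripper_force: 25.0
```

```bash
python3 d.py -84.1 0 228.5
```

```text
delta [0.0055 0.0005 0.0038] Rz [-0.003  0.001 -1.   ] t 5.5 F [-18.4   1.8  15.6]
turn 0.0001081391786006427
```

Converted, -0.002 m is -0.04, -0.0015 m is -0.03.

>>> inch_along([
  [[0, 0, -0.04, -0.03, 0], [0, 0, 0, 0, 0]],
])

```text
t: 5.7
tool_pos: [0.5044, 0.1709, 0.2349]
orientation: [2.445, 1.973, 0.001]
force: [-5.5, 2.0, 3.8]
opening: 0.0115
gripper_force: 25.0
```

```bash
python3 d.py -84.1 0 228.5
```

```text
delta [0.0055 0.0011 0.0034] Rz [ 0.001  0.    -1.   ] t 5.7 F [-5.5  2.   3.8]
turn -0.00041120053950495923
```

Converted, 0.0085 m is 0.17, 0.0083 m is 0.166.

>>> inch_along([
  [[0, 0, 0.132, -0.144, 0], [0, 0, 0.138, -0.138, 0], [0, 0, 0.144, -0.134, 0], [0, 0, 0.152, -0.126, 0], [0, 0, 0.156, -0.12, 0], [0, 0, 0.16, -0.112, 0], [0, 0, 0.166, -0.106, 0], [0, 0, 0.17, -0.098, 0], [0, 0, 0, 0, 0]],
])

```text
t: 6.6
tool_pos: [0.565, 0.1576, 0.285]
orientation: [2.444, 1.971, 0.003]
force: [-5.0, -1.1, 9.6]
opening: 0.0112
gripper_force: 25.0
```

```bash
python3 d.py -23.2 0 277.4
```

```text
delta [ 0.0058 -0.0001  0.0046] Rz [ 0.002 -0.    -1.   ] t 6.6 F [-5.  -1.1  9.6]
turn -0.0009996462346867796
```

Converted, 0.0092 m is 0.184, 0.0091 m is 0.182.

>>> inch_along([
  [[0, 0, 0.174, -0.106, 0], [0, 0, 0.178, -0.09, 0], [0, 0, 0.182, -0.074, 0], [0, 0, 0.184, -0.068, 0], [0, 0, 0.15, -0.048, 0], [0, 0, 0.076, -0.022, 0], [0, 0, 0, 0, 0], [0, 0, 0, 0, 0]],
])

```text
t: 7.4
tool_pos: [0.611, 0.1474, 0.3041]
orientation: [2.444, 1.971, 0.002]
force: [-1.4, -1.8, 6.1]
opening: 0.011
gripper_force: 25.0
```

```bash
python3 d.py 24 0 296.6
```

Run:
```python
from plant import robot
import cv2,pickle
out=[]
for n in("scene","top"):
    c=robot.read_camera(n); cv2.imwrite(f"pics/{n}2.png",c["image"][:,:,::-1]); pickle.dump(c,open(n+"2.pkl","wb"))
    i=c["image"][:,:,::-1]; i=i[130:320,310:520] if n=="scene" else i[150:340,90:300]
    out.append(cv2.resize(cv2.convertScaleAbs(i,alpha=1.8,beta=20),(400,362),interpolation=2))
cv2.imwrite("pics/c2.png",cv2.hconcat(out))
```

```text
delta [0.0061 0.     0.0045] Rz [ 0.002 -0.001 -1.   ] t 7.4 F [-1.4 -1.8  6.1]
turn -0.0011808013473142266
```

View pics/c2.png

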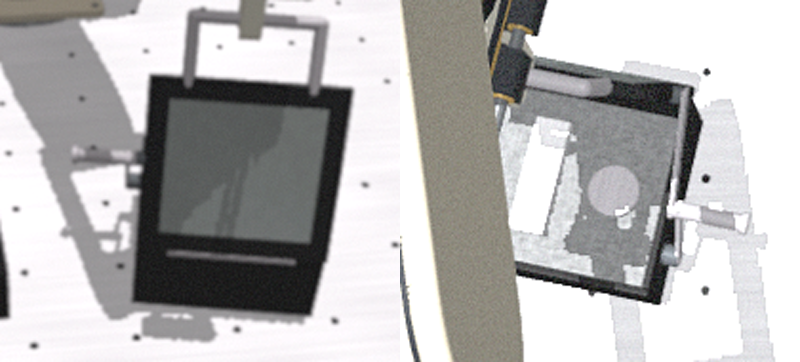

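The lid stands nearly upright, and the knuckle bar is clear of it with its outer end at (349,212) in scene and (273,266) in top. Next I'll triangulate that end.

Run:
```python
from h import *
T=pickle.load(open("top2.pkl","rb"));S=pickle.load(open("scene2.pkl","rb"));p=np.load("pose.npy")
f=lambda P:np.r_[proj(T,world(p,[P]))[0]-[272.7,266.5],proj(S,world(p,[P]))[0]-[349.4,211.9]]
r=least_squares(f,[0,-.16,.1]);print(r.x,f(r.x))
for d in(70,72,73,74):
  k=knuckle(np.radians(d))[0]/1000;print(d,k,f((k[0],-.16,k[1])).round(1))
```

```text
[-0.01263541 -0.15867017  0.10346907] [-0.80307899 -0.06495509 -1.01695266  0.07627006]
70 [-0.022268    0.10875591] [-1.5  5.7 -1.2 -5.2]
72 [-0.01682628  0.10634928] [-0.6  2.5 -1.5 -2.5]
73 [-0.0136346   0.10463709] [-0.1  0.6 -1.7 -0.8]
74 [-0.00974096  0.10220919] [ 0.5 -1.6 -1.8  1.5]
```

Converted, -0.04 m is -0.8, -0.036 m is -0.72.

>>> inch_along([
  [[0.05, 0, 0, 0, 0], [0.05, 0, 0, 0, 0], [0.05, 0, 0, 0, 0], [0.05, 0, 0, -0.4, 0], [0.05, 0, 0, -0.8, 0], [0.05, 0, 0, -0.6, 0], [0.045, -0.7, -0.18, 0, 0], [0.04, -0.72, -0.2, 0, 0], [0.04, -0.72, -0.2, 0, 0], [0.04, -0.7, -0.18, 0, 0], [0.04, 0, 0, 0, 0], [0.04, 0, 0, 0, 0]],
])

```text
t: 8.7
tool_pos: [0.5429, 0.0168, 0.3931]
orientation: [2.446, 1.971, 0.001]
force: [0.6, 0.6, -0.8]
opening: 0.04
gripper_force: 0.0
```

```bash
python3 d.py -13.6 -148 111
```

```text
delta [0.     0.0013 0.2791] Rz [ 0.001  0.    -1.   ] t 8.7 F [ 0.6  0.6 -0.8]
turn -0.002103220627122856
```

Converted, 0.045 m is 0.9, 0.04 m is 0.8.

>>> inch_along([
  [[0.04, 0, 0.02, 0.6, 0], [0.04, 0, 0, 0.9, 0], [0.04, 0, 0, 0.9, 0], [0.04, 0, 0, 0.9, 0], [0.04, 0, 0, 0.8, 0], [0.04, 0, 0, 0.5, 0], [0.04, 0, 0, 0.4, 0], [0.04, 0, 0, 0.3, 0], [0.04, 0, 0, 0.28, 0], [0.04, 0, 0, 0, 0], [0.04, 0, 0, 0, 0]],
])

```text
t: 9.8
tool_pos: [0.5443, 0.0173, 0.1144]
orientation: [2.445, 1.973, 0.001]
force: [-0.2, 0.6, -0.4]
opening: 0.0399
gripper_force: 0.0
```

```bash
python3 d.py -13.6 -148 111;  python3 - <<'E'
from plant import robot
import cv2,pickle
out=[]
for n in("scene","top"):
    c=robot.read_camera(n)
    i=c["image"][:,:,::-1]; i=i[130:320,310:520] if n=="scene" else i[150:340,90:300]
    out.append(cv2.resize(cv2.convertScaleAbs(i,alpha=1.8,beta=20),(400,362),interpolation=2))
cv2.imwrite("pics/c3.png",cv2.hconcat(out))
E
```

```text
delta [-0.0007  0.0002  0.0004] Rz [ 0.  0. -1.] t 9.8 F [-0.2  0.6 -0.4]
turn -0.00017206764257399779
```

View pics/c3.png

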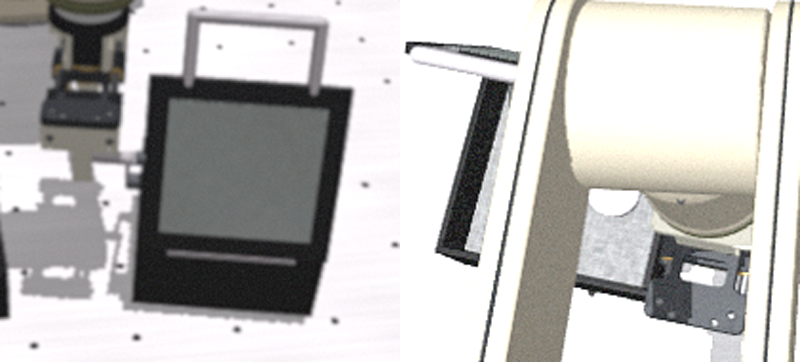

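The fingers straddle the knuckle bar (at about (95,158) in the left crop) and the lid has not moved. Next I'll push it back and down.

Converted, 0.003 m is 0.06, 0.0025 m is 0.05.

>>> inch_along([
  [[0.024, 0, 0, 0, 0], [0.024, 0, 0, 0, 0], [0.024, 0, 0, 0, 0], [0.024, 0, 0.06, 0.02, 0], [0.024, 0, 0.06, 0.03, 0], [0.024, 0, 0.06, 0.04, 0], [0.024, 0, 0.06, 0.04, 0], [0.024, 0, 0.06, 0.04, 0], [0.024, 0, 0.06, 0.04, 0], [0.024, 0, 0.05, 0.04, 0], [0.024, 0, 0.05, 0.04, 0], [0.024, 0, 0, 0, 0]],
], clamp_n=40)

```text
t: 11.1
tool_pos: [0.5661, 0.0122, 0.0987]
orientation: [-2.444, -1.972, 0.001]
force: [-1.9, 0.6, -0.8]
opening: 0.0241
gripper_force: 0.7
```

```bash
python3 d.py 7 -148 95
```

```text
delta [-0.0003 -0.0016  0.0007] Rz [-0.001  0.    -1.   ] t 11.1 F [-1.9  0.6 -0.8]
turn -0.0005547371932190959
```

Converted, 0.002 m is 0.04, 0.001 m is 0.02.

>>> inch_along([
  [[0.024, 0, 0.04, 0.02, 0], [0.024, 0, 0.04, 0.02, 0], [0.024, 0, 0.04, 0.02, 0], [0.024, 0, 0, 0, 0]],
])

```text
t: 11.5
tool_pos: [0.5697, 0.0121, 0.096]
orientation: [-2.44, -1.97, 0.006]
force: [-14.9, 5.0, 8.7]
opening: 0.0241
gripper_force: 13.9
```

>>> inch_along([
  [[0.024, 0, 0.03, 0, 0], [0.024, 0, 0.03, 0, 0], [0.024, 0, 0, 0, 0]],
])

```text
t: 11.8
tool_pos: [0.5703, 0.012, 0.0956]
orientation: [-2.437, -1.968, 0.012]
force: [-26.9, 7.3, 17.0]
opening: 0.0244
gripper_force: 19.1
```

```bash
python3 d.py 7 -148 95
```

```text
delta [-0.0009 -0.0057 -0.0023] Rz [-0.012  0.002 -1.   ] t 11.8 F [-26.9   7.3  17. ]
turn 0.0001596275053105495
```

Stiff contact with the bar at x≈7 mm means it is at its stop. I'll back off, lift and look.

Converted, -0.045 m is -0.9, -0.04 m is -0.8.

>>> inch_along([
  [[0.036, 0, -0.08, 0, 0], [0.036, 0, -0.08, 0, 0], [0.036, 0, 0, 0, 0], [0.036, 0, 0, -0.3, 0], [0.036, 0, 0, -0.6, 0], [0.036, 0, 0, -0.8, 0], [0.036, 0, 0, -0.9, 0], [0.036, 0, 0, -0.9, 0], [0.036, 0, 0, -0.6, 0], [0.036, -0.6, -0.6, 0, 0], [0.036, -0.6, -0.6, 0, 0], [0.036, -0.6, -0.6, 0, 0], [0.036, 0, -0.8, 0, 0], [0.036, 0, -0.8, 0, 0], [0.036, 0, -0.6, 0, 0], [0.036, 0, 0, 0, 0], [0.036, 0, 0, 0, 0]],
])

```text
t: 13.5
tool_pos: [0.3534, -0.0339, 0.303]
orientation: [2.443, 1.97, 0.004]
force: [-0.4, -0.7, -0.7]
opening: 0.0359
gripper_force: 0.0
```

Run:
```python
from plant import robot
import cv2,pickle
out=[]
for n in("scene","top"):
    c=robot.read_camera(n);pickle.dump(c,open(n+"4.pkl","wb"))
    i=c["image"][:,:,::-1]; i=i[130:320,310:520] if n=="scene" else i[150:340,90:300]
    out.append(cv2.resize(cv2.convertScaleAbs(i,alpha=1.8,beta=20),(400,362),interpolation=2))
cv2.imwrite("pics/c4.png",cv2.hconcat(out))
```

```text
(no output)
```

View pics/c4.png

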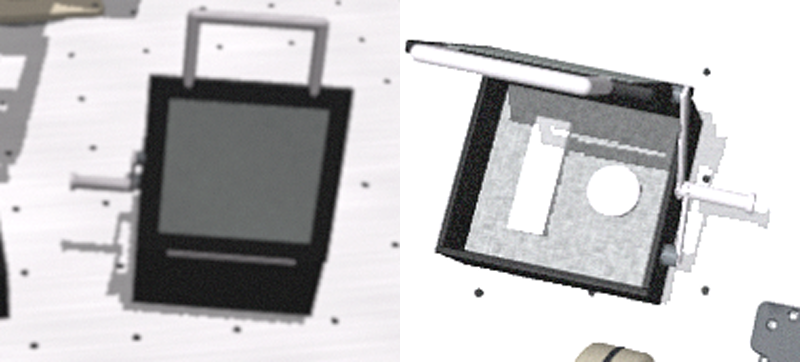

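The lid stands up and the knuckle bar is lower and further back: its end is at (277,256) in top and (348,225) in scene. I'll check this against the locked position.

Run:
```python
from h import *
T=pickle.load(open("top4.pkl","rb"));S=pickle.load(open("scene4.pkl","rb"));p=np.load("pose.npy")
for n,k in dict(straight=(-.002,-.16,.096),lock=(.007,-.16,.086)).items():
  print(n,proj(T,world(p,[k]))[0]-[276.9,256],proj(S,world(p,[k]))[0]-[347.8,225])
```

```text
straight [-2.39696399  4.68652801] [-0.64808312 -6.59107114]
lock [-0.80811862  0.19115808] [-1.1405499   0.39687414]
```

Matches the locked position within a pixel or so; handing in.

```bash
python3 -c "
from plant import robot
print(robot.close_job())"
```

```text
the job is handed in; nothing more can be done
None
```

The lid is up at about 73 degrees and held by the stay, whose knuckle bar matches the locked position to about a pixel in both cameras; I handed the job in at about 13.6 s with the arm clear and the other case and chip box never approached (the verdict was not shown).

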